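Start up the sanding station: main supply, dust extractor, spindle sander

ROBOT

A 7-joint arm with a two-finger parallel gripper is mounted at the origin on the work surface. World frame = base frame: x ahead of the robot, y to its left, z up, the work surface at z = 0. Lengths are in m, angles in rad, forces in N, time in s.
With the tool pointing down it reaches from about 0.35 to 0.9 m from the base axis. Payload 7.2 kg.
Tool frame: the origin (TCP) lies midway between the tips of the shut fingers; the grasp point (between the pads) lies 19 mm behind it; z points along the fingers, y is the direction in which the jaws open and shut (so a half turn about z gives the same grasp; the last joint's range is limited). The gripper opens to 85 mm and grips with 20 to 120 N. Pads are 22 mm wide; open, the fingers measure 114 mm over their backs; the gripper's body (76 mm by 85 mm) begins 54 mm behind the grasp point. The pads swing forward as they close: fully open they stand 13 mm farther back than shut.
Start: joints at [1.26, 0.411, -0.013, 1.596, 0.006, 1.134, -0.082], TCP at [0.15, -0.607, 0.231] pointing down, gripper open.
Joint ranges: [-2.95, 2.95], [-0.29, 1.99], [-1.47, 1.44], [0.14, 2.54], [-1.03, 4.17], [0.13, 1.85], [-2.86, 2.86]. Speed limits (rad/s): [2.39, 2.39, 3.01, 3.01, 3.14, 3.14, 3.14].

INTERFACE

Orientations are given as a rotation vector (axis times angle).
In Python, from workcell import manip, viewer, order gives the robot as it stands.
- The arm moves only by the tool step_arm, never from a script. Its argument "rows" is a list of rows, each a list of 7 numbers: the turn, a rotation vector about the tool's x, y, z in degrees, then the shift along the tool's x, y, z in mm, then the closure, from -1 (fully open) to 1 (shut), so that 0 is half open. A call has 1 to 5 rows; each row shifts and turns the commanded pose from where the row before left it, along the tool's axes as they then stand; what a row does not reach is not made up. A row lasts 1/10 s, in which the tool goes at most 50 mm and 8.59 degrees, less where a joint would pass 70% of its speed; a pose out of reach is approached as far as the arm can. A call with a gripper value outside its range is refused whole. The fingers move at their own pace and stop on an object; the grip force is fixed at half the most. Time passes only in rows, so rows that do not move let the fingers close. It gives the time, the measured TCP pose, the force and the opening at its end, in the units of the state.
- manip.state(): the state, without advancing time (a new reading comes with each control period).
- viewer.get_image(name): name is "scene" or "top" or "wrist"; returns (picture, depth): 400x640x3 uint8, red, green, blue; 400x640 float32, m along the optical axis (not along the pixel's ray), 0 where there is no reading.
- viewer.camera_model(name): a dict with "camera_matrix" (3x3 intrinsics, pixels), "rvec" (rotation vector, rad) and "tvec" (3), from world to camera coordinates, as OpenCV has them. Camera axes: x right, y down, z forward; pixel columns grow to the right and rows downward; lengths in m; the calibration is good to about 2 mm. A picture is of the moment at which its call begins: read the wrist's pose just before it. camera_model takes no time and is no camera call; for the wrist camera it gives the pose at the moment of the call.
- order.close_job(): hands the job in, once; it reports no verdict.
The state is a dict: "time_s": time; "q": joint angles; "joint_velocities": joint speeds; "joint_torque": joint torques, N m; "tcp_pos": TCP position; "ee_rot": TCP orientation; "force": force on the tool from outside, world axes, zero at the start; "ft_torque": the same for the moment, N m; "gripper_width": finger opening in m.
Only numpy, scipy, OpenCV 4.12 (cv2) and the standard library are available. Lean on these libraries where they do the work, as an engineer would, in place of code of your own. Each camera call takes 0.05 s, during which the arm holds its last target.

TASK

Start the workshop's sanding station from the switch board on the bench, pressing with your fingertips: first press the far, white-dotted end of the red rocker on the black box down to turn the main supply on, then push in the green button on the blue box to start the dust extractor, and only after that the green button on the white box to start the spindle sander. All three must click over and stay on when you take your hand away. Leave the block, plane, spool clamp and jar lying round the board where they are.

Things in the scene. Friction and masses are not known exactly. Their poses are not given: they have to be found in the camera images.
- board: plywood switch board, 170 mm (x) x 360 mm (y) x 18 mm, fixed flat on the bench; origin at the centre of its underside. Its +x points away from the robot's side, to the far end of the enclosures. Three switch enclosures, each 125 mm (x) x 85 mm (y) x 62 mm high, stand side by side on it, 113 mm apart along its y, all turned like the board; which one is where differs each time. Their flat tops are 80 mm above the bench
- main: black enclosure of the main supply switch, with a large red rocker in its top; origin at the centre of its underside, which is 18 mm above the bench; x and y as the board's
- extractor: blue enclosure, motor starter of the blue dust extractor: a round green START button near its far end (+x) and a red mushroom STOP button near its near end (-x), 58 mm apart; origin at the centre of its underside, 18 mm above the bench; x and y as the board's
- sander: white enclosure, motor starter of the white spindle sander: the same buttons in the same places as on the blue one; origin at the centre of its underside, 18 mm above the bench; x and y as the board's
- main_rocker_on_end (a point): the point to press on the ON end (far, +x, marked with a white dot) of the red rocker: on its top face, 18 mm beyond the pivot. The rocker is 52 mm long (x) and 31 mm wide. While off, this end stands up at about 18 degrees and the point is about 88 mm above the bench; when on, this half lies level, 83 mm above the bench. The point moves with the rocker
- main_rocker (a joint): angle of the rocker: 0 = off (far end up), 0.314 rad = on (far end down). It takes about 3 N near that point at first, snaps over once past half-way, and stays at either end
- extractor_start_top (a point): the top centre of the round green START button (30 mm across) of the dust extractor. It lies 29 mm beyond the centre of the blue enclosure (extractor, along its +x) and moves with the button: about 90 mm above the bench while out, 83 mm when pushed in. The button's face stands 10 mm off the enclosure's top while out, 3 mm when in. It is pushed straight down
- extractor_start (a joint): travel of the green START button on the blue enclosure (dust extractor): 0 = out (stopped), 0.007 m = fully in (running). It resists with about 4 N at first, snaps in by itself once past half-way and then stays in; as it goes in, the red stop button of the same enclosure is driven 7 mm out, and pushing that red button in drives the green one out again
- sander_start_top (a point): the top centre of the round green START button (30 mm across) of the spindle sander. It lies 29 mm beyond the centre of the white enclosure (sander, along its +x) and moves with the button: about 90 mm above the bench while out, 83 mm when pushed in. The button's face stands 10 mm off the enclosure's top while out, 3 mm when in. It is pushed straight down
- sander_start (a joint): travel of the green START button on the white enclosure (spindle sander): 0 = out (stopped), 0.007 m = fully in (running). It resists with about 4 N at first, snaps in by itself once past half-way and then stays in; as it goes in, the red stop button of the same enclosure is driven 7 mm out, and pushing that red button in drives the green one out again
- block_center (a point): centre of a loose spruce block, 65 x 48 x 40 mm, lying on the bench near the board; to be left alone
- plane_center (a point): middle of a loose brass thumb plane, 62 x 24 mm and 32 mm high, on the bench near the board; to be left alone
- spool_center (a point): middle of a loose spool clamp standing on the bench near the board (two wooden discs 32 mm across on a steel rod, 72 mm high); it is easily tipped; to be left alone
- jar_center (a point): centre of a loose amber varnish jar, 52 mm across and 65 mm high, on the bench near the board; to be left alone

How it is judged:
By the outcome, as a careful person would: the job done as asked, in the order asked, and still so for the second after the job is handed in, with the robot touching nothing.
It also fails if it takes over 42 s, if anything falls off the work surface, if the arm or the gripper's body presses on something with over 40 N, if the wrist force passes 120 N, or if a joint passes its speed limit or range.

## Working session

There is one attempt and no reset: what is moved stays moved. The work goes in short steps, Python scripts to look and compute and a tool call to move; the robot and the scene stay as the last step left them, time stands still between calls to the robot, and variables do not carry over. Pictures are saved under pics/ and viewed, and the job is handed in when it is done.

Besides the shell and the picture viewer there is one more tool, called after ">>>" by a JSON object that holds its "fn" and its "kwargs". step_arm: Moves the arm, as the interface text tells. Its arguments: {"type":"object","properties":{"rows":{"type":"array"}},"required":["rows"]}

```bash
mkdir -p pics
cat > h.py <<'E'
import numpy as np,cv2
from workcell import manip,viewer,order
def grab(n,f):
    m=viewer.camera_model(n); im,d=viewer.get_image(n)
    cv2.imwrite(f'pics/{f}.png',im[:,:,::-1]); np.savez(f'{f}.npz',im=im,d=d,K=m['camera_matrix'],r=m['rvec'],t=m['tvec'])
def world(f):
    z=np.load(f+'.npz'); K=np.array(z['K']);R=cv2.Rodrigues(np.array(z['r'],float))[0];t=np.array(z['t']).reshape(3)
    v,u=np.mgrid[:400,:640]; d=z['d']
    p=np.stack([(u-K[0,2])/K[0,0]*d,(v-K[1,2])/K[1,1]*d,d],-1)
    return z['im'],d,(p-t)@R
E
python3 - <<'E'
from h import *
s=manip.state(); print(s['time_s'],s['tcp_pos'],s['ee_rot'],s['force'],s['gripper_width'])
grab('top','top0'); grab('scene','sc0')
E
```

```text
0.0 [ 0.15012503 -0.60619643  0.2304457 ] [-3.11687274e+00 -3.80345992e-01  4.34408711e-04] [-0.14760917  0.92148393  0.57097035] 0.08580523556155682
```

View pics/top0.png

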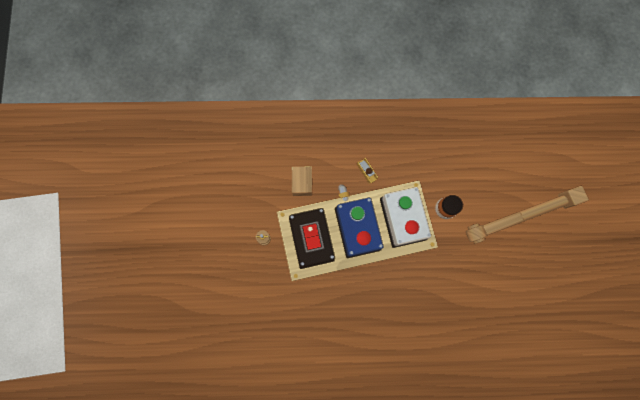

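View pics/sc0.png

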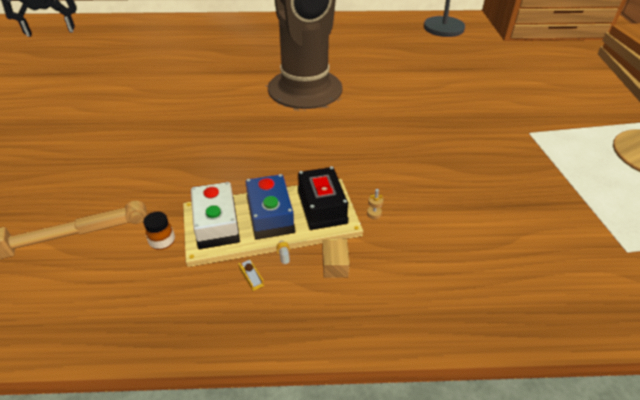

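The top view shows black at (312,237), blue at (360,227) and white at (406,217). The green buttons are at (357,213) and (405,202), and the rocker's dot is at about (310,229). Something is also standing at the blue box's far edge, around (343,190). Next I'll measure these positions.

Run:
```python
from h import *
for f in ('top0','sc0'):
    im,d,P=world(f); h=cv2.cvtColor(im,cv2.COLOR_RGB2HSV).astype(int)
    H,S,V=h[...,0],h[...,1],h[...,2]
    hz=(P[...,2]>.06)&(P[...,2]<.13)&(P[...,0]>.3)
    for n,m in (('green',(abs(H-60)<20)&(S>110)),('red',((H<5)|(H>174))&(S>170)),('white',(S<40)&(V>150)),('blue',(abs(H-113)<12)&(S>80)),('black',(V<50))):
        m=(m&hz&(d>0)).astype(np.uint8)
        k,l,st,c=cv2.connectedComponentsWithStats(m)
        for i in range(1,k):
            if st[i,4]>15: print(f,n,st[i,4],c[i].round(1),np.median(P[l==i],0).round(4),P[l==i].mean(0).round(4))
im,d,P=world('top0')
for u,v in ((310,229),(343,187),(343,193),(262,237),(302,180),(367,170),(451,205),(281,212),(419,184),(436,245),(294,278),(320,102)): print(u,v,P[v,u].round(4))
cv2.imwrite('pics/z.png',cv2.resize(im[150:290,240:480,::-1],None,fx=3.3,fy=3.3,interpolation=cv2.INTER_CUBIC))
```

```text
top0 green 114 [404.8 202.3] [ 0.6079 -0.1839  0.0905] [ 0.6076 -0.1838  0.0902]
top0 green 120 [357.3 212.7] [ 0.5854 -0.0739  0.0903] [ 0.5857 -0.0742  0.0903]
top0 red 130 [411.4 226.9] [ 0.5506 -0.1953  0.0904] [ 0.5508 -0.1951  0.0903]
top0 red 304 [311.5 236.9] [0.5333 0.0297 0.0846] [0.5336 0.0306 0.0853]
top0 red 153 [363.4 237.7] [ 0.5283 -0.0852  0.0895] [ 0.5289 -0.0855  0.0898]
top0 white 1503 [406.5 215.5] [ 0.5791 -0.1853  0.0803] [ 0.5787 -0.1881  0.0801]
top0 blue 1450 [358.9 227.1] [ 0.5547 -0.0758  0.0803] [ 0.5544 -0.0778  0.08  ]
top0 black 278 [452.2 204.5] [ 0.6047 -0.3006  0.0652] [ 0.6046 -0.3009  0.0654]
top0 black 1207 [311.2 238.2] [0.5287 0.0325 0.0804] [0.5314 0.0313 0.0802]
sc0 green 138 [270.3 201.5] [ 0.59   -0.0751  0.0885] [ 0.5892 -0.0748  0.0882]
sc0 green 133 [212.7 211.3] [ 0.6133 -0.185   0.0883] [ 0.6131 -0.1851  0.0878]
sc0 red 254 [322.1 185.5] [0.5383 0.0286 0.0826] [0.5393 0.0295 0.0835]
sc0 red 121 [265.9 183.6] [ 0.5348 -0.0858  0.0881] [ 0.5351 -0.0862  0.0879]
sc0 red 114 [210.7 192.1] [ 0.5583 -0.1959  0.0879] [ 0.5578 -0.1962  0.0878]
sc0 white 1312 [212.7 207.7] [ 0.5925 -0.1868  0.0784] [ 0.5923 -0.1892  0.0783]
sc0 blue 1291 [269.1 201.4] [ 0.5791 -0.0771  0.0782] [ 0.5758 -0.0787  0.0767]
sc0 black 1170 [321.5 193.7] [0.5692 0.0272 0.078 ] [0.5551 0.0277 0.076 ]
sc0 black 286 [154.9 220.2] [ 0.6105 -0.3023  0.0635] [ 0.61   -0.302   0.0634]
310 229 [0.5515 0.0336 0.0858]
343 187 [ 0.6611 -0.0505  0.0218]
343 193 [ 0.6454 -0.0496  0.0251]
262 237 [0.538  0.1433 0.065 ]
302 180 [0.6758 0.0494 0.0414]
367 170 [ 0.6997 -0.1095  0.0338]
451 205 [ 0.6037 -0.2982  0.0645]
281 212 [0.6021 0.1014 0.0226]
419 184 [ 0.6657 -0.2386  0.0192]
436 245 [ 0.5147 -0.2694  0.0194]
294 278 [0.4446 0.0726 0.0229]
320 102 [ 8.923e-01 -1.200e-03 -8.000e-04]
```

View pics/z.png

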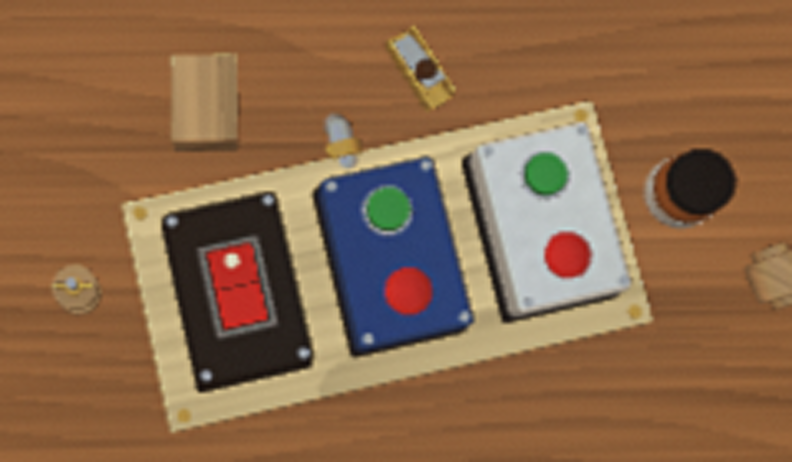

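The measurements agree with the given sizes. Heights come out at about 90, 80 and 65 mm, green to red is 58 mm, and the boxes are 112.5 mm apart. The board's yaw is about 11° and the tool's is 13.9°, which is close enough. Averaging both cameras gives:

| Target | x (m) | y (m) |
|---|---|---|
| Rocker ON point | 0.553 | 0.033 |
| Extractor START | 0.587 | -0.0745 |
| Sander START | 0.6105 | -0.1845 |

I'll move over the rocker with the fingers shut.

>>> {"fn": "step_arm", "kwargs": {"rows": [[0, 0, 0, 15, -14, 0, 1], [0, 0, 0, 28, -27, 0, 1], [0, 0, 0, 28, -27, 0, 1], [0, 0, 0, 28, -27, 0, 1], [0, 0, 0, 28, -27, 0, 1]]}}

```text
time_s: 0.6
tcp_pos: [0.2447, -0.4561, 0.2309]
ee_rot: [-3.118, -0.38, 0.0]
force: [2.1, -0.8, -0.3]
gripper_width: 0.0121
```

>>> {"fn": "step_arm", "kwargs": {"rows": [[0, 0, 0, 28, -27, 0, 1], [0, 0, 0, 28, -27, 0, 1], [0, 0, 0, 28, -27, 0, 1], [0, 0, 0, 28, -27, 0, 1], [0, 0, 0, 28, -27, 0, 1]]}}

```text
time_s: 1.1
tcp_pos: [0.348, -0.2915, 0.2312]
ee_rot: [-3.118, -0.38, 0.0]
force: [0.5, -0.1, 0.0]
gripper_width: 0.0001
```

>>> {"fn": "step_arm", "kwargs": {"rows": [[0, 0, 0, 28, -27, 0, 1], [0, 0, 0, 28, -27, 0, 1], [0, 0, 0, 28, -27, 0, 1], [0, 0, 0, 28, -27, 0, 1], [0, 0, 0, 28, -27, 0, 1]]}}

```text
time_s: 1.6
tcp_pos: [0.4515, -0.1269, 0.2312]
ee_rot: [3.118, 0.38, -0.0]
force: [1.0, -0.3, -0.2]
gripper_width: -0.0001
```

>>> {"fn": "step_arm", "kwargs": {"rows": [[0, 0, 0, 28, -27, 0, 1], [0, 0, 0, 28, -27, 0, 1], [0, 0, 0, 28, -27, 0, 1], [0, 0, 0, 12, -12, 0, 1], [0, 0, 0, 0, 0, 0, 1]]}}

```text
time_s: 2.1
tcp_pos: [0.5226, -0.0118, 0.2309]
ee_rot: [-3.116, -0.387, 0.0]
force: [-0.6, -0.6, -0.7]
gripper_width: -0.0
```

>>> {"fn": "step_arm", "kwargs": {"rows": [[0, 0, 0, 20, -18, 30, 1], [0, 0, 0, 20, -18, 40, 1], [0, 0, 0, 0, 0, 31, 1], [0, 0, 0, 0, 0, 0, 1], [0, 0, 0, 0, 0, 0, 1]]}}

```text
time_s: 2.6
tcp_pos: [0.5515, 0.0284, 0.1304]
ee_rot: [3.118, 0.379, -0.003]
force: [-0.5, 0.4, -0.0]
gripper_width: 0.0003
```

Run:
```python
from h import *
grab('wrist','w1'); grab('top','top1'); s=manip.state(); print(s['tcp_pos'],s['ee_rot'],s['force'])
im=np.load('top1.npz')['im']
a=cv2.resize(im[150:290,240:480,::-1],(400,233)); b=cv2.imread('pics/w1.png'); 
c=np.zeros((600,640,3),np.uint8); c[:233,:400]=a; c[233:233+360,:576]=cv2.resize(b,(576,360)); cv2.imwrite('pics/c1.png',c)
im,d,P=world('w1'); h=cv2.cvtColor(im,cv2.COLOR_RGB2HSV).astype(int)
H,S,V=h[...,0],h[...,1],h[...,2]
hz=(P[...,2]>.06)&(P[...,2]<.13)&(P[...,0]>.3)
for n,m in (('green',(abs(H-60)<20)&(S>110)),('red',((H<5)|(H>174))&(S>170))):
    m=(m&hz&(d>0)).astype(np.uint8); k,l,st,c=cv2.connectedComponentsWithStats(m)
    for i in range(1,k):
        if st[i,4]>50: print(n,st[i],c[i].round(1),P[l==i].mean(0).round(4))
```

```text
[0.5528961  0.02860343 0.13212462] [3.11801315 0.37807039 0.00356914] [-0.83234123 -1.14747951  0.31978378]
green [ 473  185   56   50 2073] [500.6 209. ] [ 0.5868 -0.0731  0.0892]
red [ 287  201   53   61 1904] [310.8 222.6] [0.5504 0.0345 0.0867]
red [ 457  269   52   46 1793] [482.3 291.9] [ 0.5313 -0.0838  0.0889]
red [624 280  16  40 425] [633.3 299.7] [ 0.5483 -0.1845  0.0863]
```

View pics/c1.png

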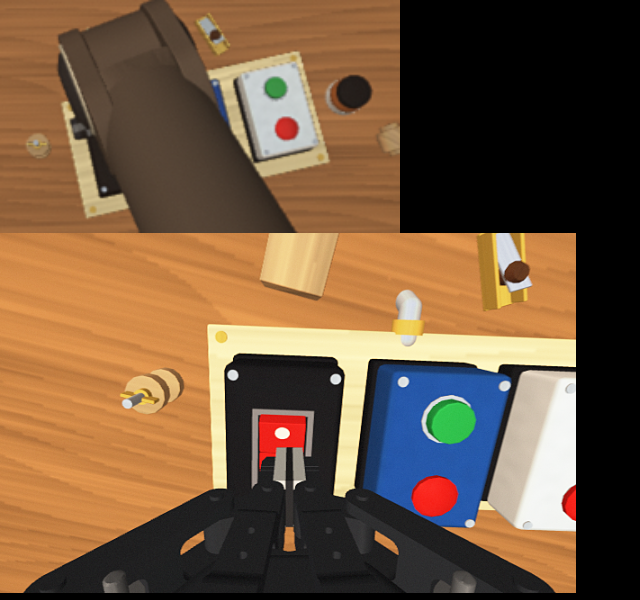

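The wrist view shows the shut fingers just in front of the white dot, at (282,433) in the composite. Its positions for the green button and rocker match the earlier ones within 2 mm. I'll shift about 5 mm toward +y and press.

>>> {"fn": "step_arm", "kwargs": {"rows": [[0, 0, 0, 2, -5, 15, 1], [0, 0, 0, 0, 0, 15, 1], [0, 0, 0, 0, 0, 5, 1], [0, 0, 0, 0, 0, 4, 1], [0, 0, 0, 0, 0, 2, 1]]}}

```text
time_s: 3.2
tcp_pos: [0.5527, 0.0349, 0.0889]
ee_rot: [3.118, 0.381, -0.001]
force: [-0.9, -0.3, 0.6]
gripper_width: 0.0001
```

>>> {"fn": "step_arm", "kwargs": {"rows": [[0, 0, 0, 0, 0, 2, 1], [0, 0, 0, 0, 0, 2, 1], [0, 0, 0, 0, 0, 1, 1], [0, 0, 0, 0, 0, 0, 1]]}}

```text
time_s: 3.6
tcp_pos: [0.5528, 0.0349, 0.0842]
ee_rot: [3.118, 0.381, -0.0]
force: [-1.0, 0.5, 0.5]
gripper_width: 0.0003
```

>>> {"fn": "step_arm", "kwargs": {"rows": [[0, 0, 0, 0, 0, 1, 1], [0, 0, 0, 0, 0, 1, 1], [0, 0, 0, 0, 0, 0, 1]]}}

```text
time_s: 3.9
tcp_pos: [0.553, 0.0349, 0.0831]
ee_rot: [3.118, 0.38, 0.001]
force: [-2.3, -1.3, 8.6]
gripper_width: -0.0003
```

There is firm contact at 83.1 mm, which is the ON height. I'll lift and move over the blue START button.

>>> {"fn": "step_arm", "kwargs": {"rows": [[0, 0, 0, 0, 0, -20, 1], [0, 0, 0, 0, 0, -30, 1], [0, 0, 0, 3, 38, 0, 1], [0, 0, 0, 2, 38, 0, 1], [0, 0, 0, 2, 38, 0, 1]]}}

```text
time_s: 4.4
tcp_pos: [0.5875, -0.0752, 0.1328]
ee_rot: [3.118, 0.382, 0.002]
force: [0.3, -0.7, 0.8]
gripper_width: 0.0
```

>>> {"fn": "step_arm", "kwargs": {"rows": [[0, 0, 0, 0, 0, 0, 1], [0, 0, 0, 0, 0, 0, 1]]}}

```text
time_s: 4.6
tcp_pos: [0.5869, -0.0751, 0.132]
ee_rot: [-3.119, -0.377, 0.0]
force: [0.9, 0.2, 0.4]
gripper_width: -0.0003
```

```bash
cat > look.py <<'E'
import sys
from h import *
f=sys.argv[1]; s=manip.state(); print(s['tcp_pos'],s['force'])
grab('wrist',f)
im,d,P=world(f); h=cv2.cvtColor(im,cv2.COLOR_RGB2HSV).astype(int)
H,S,V=h[...,0],h[...,1],h[...,2]
hz=(P[...,2]>.06)&(P[...,2]<.13)&(P[...,0]>.3)
for n,m in (('green',(abs(H-60)<20)&(S>110)),('red',((H<5)|(H>174))&(S>170))):
    m=(m&hz&(d>0)).astype(np.uint8); k,l,st,c=cv2.connectedComponentsWithStats(m)
    for i in range(1,k):
        if st[i,4]>50: print(n,st[i],c[i].round(1),P[l==i].mean(0).round(4),'zrange',np.percentile(P[l==i][:,2],[5,50,95]).round(4))
E
python3 look.py w2
```

```text
[ 0.58689225 -0.07507163  0.13204112] [0.93294498 0.17337966 0.41590131]
green [ 297  199   47   44 1536] [319.6 220.5] [ 0.5889 -0.0738  0.0893] zrange [0.0846 0.0897 0.0908]
green [ 475  206   53   48 1909] [500.9 229.6] [ 0.6094 -0.183   0.089 ] zrange [0.0833 0.0897 0.0909]
red [ 115  217   59   82 3906] [144.5 259.6] [0.5344 0.029  0.0848] zrange [0.0816 0.0836 0.0901]
red [ 459  287   50   41 1353] [485.4 305.8] [ 0.5565 -0.1941  0.0888] zrange [0.0837 0.0897 0.0914]
```

View pics/w2.png

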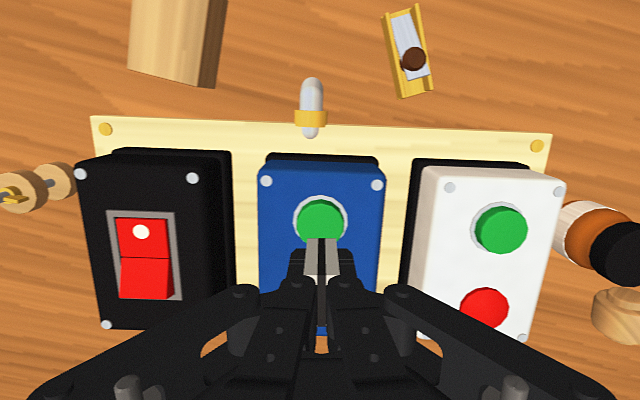

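The wrist view shows the rocker with its dot end at (141,232) and the near half at (145,278). I'll check which half is raised.

Run:
```python
from h import *
im,d,P=world('w2')
for v in range(222,300,8): print(v,P[v-1:v+2,126:160].reshape(-1,3).mean(0).round(4))
```

```text
222 [0.5592 0.0335 0.0828]
230 [0.5539 0.0329 0.0831]
238 [0.5494 0.0316 0.0847]
246 [0.5427 0.032  0.0828]
254 [0.5405 0.0288 0.0885]
262 [0.533  0.0297 0.0856]
270 [0.5271 0.0294 0.0853]
278 [0.5237 0.0272 0.0888]
286 [0.5177 0.0268 0.0886]
294 [0.5128 0.0257 0.09  ]
```

The far half lies level at 83 mm and the near half rises to 90 mm, so main is ON. The TCP is within 2 mm of the blue START button's centre, so I'll press it.

>>> {"fn": "step_arm", "kwargs": {"rows": [[0, 0, 0, 1, -1, 20, 1], [0, 0, 0, 0, 0, 16, 1], [0, 0, 0, 0, 0, 4, 1], [0, 0, 0, 0, 0, 2, 1], [0, 0, 0, 0, 0, 2, 1]]}}

```text
time_s: 5.15
tcp_pos: [0.5879, -0.0717, 0.089]
ee_rot: [-3.118, -0.382, -0.001]
force: [-1.9, 1.5, 2.9]
gripper_width: -0.0
```

>>> {"fn": "step_arm", "kwargs": {"rows": [[0, 0, 0, 0, 0, 2, 1], [0, 0, 0, 0, 0, 2, 1], [0, 0, 0, 0, 0, 1, 1], [0, 0, 0, 0, 0, 0, 1]]}}

```text
time_s: 5.55
tcp_pos: [0.5879, -0.0731, 0.0833]
ee_rot: [3.118, 0.38, 0.0]
force: [0.3, -0.4, 1.3]
gripper_width: -0.0
```

>>> {"fn": "step_arm", "kwargs": {"rows": [[0, 0, 0, 0, 0, 1, 1], [0, 0, 0, 0, 0, 0, 1]]}}

```text
time_s: 5.75
tcp_pos: [0.5879, -0.0731, 0.0831]
ee_rot: [3.118, 0.38, 0.001]
force: [-1.7, -0.3, 6.8]
gripper_width: -0.0004
```

The button is bottomed at 83.1 mm. I'll lift, move over the white START button, and check the blue one from there before pressing.

>>> {"fn": "step_arm", "kwargs": {"rows": [[0, 0, 0, 0, 0, -20, 1], [0, 0, 0, 0, 0, -30, 1], [0, 0, 0, -2, 38, 0, 1], [0, 0, 0, -2, 38, 0, 1], [0, 0, 0, -1, 37, 0, 1]]}}

```text
time_s: 6.25
tcp_pos: [0.6103, -0.1853, 0.1328]
ee_rot: [3.118, 0.381, 0.001]
force: [0.0, -0.7, 0.1]
gripper_width: 0.0004
```

>>> {"fn": "step_arm", "kwargs": {"rows": [[0, 0, 0, 0, 0, 0, 1], [0, 0, 0, 0, 0, 0, 1]]}}

```text
time_s: 6.45
tcp_pos: [0.6098, -0.1849, 0.1319]
ee_rot: [-3.119, -0.377, 0.001]
force: [0.9, -0.1, 0.4]
gripper_width: -0.0002
```

```bash
python3 look.py w3
```

```text
[ 0.60976843 -0.1848843   0.13191789] [ 0.85559523 -0.11841926  0.43657108]
green [ 118  193   47   45 1552] [141.1 215.1] [ 0.5865 -0.0751  0.0827] zrange [0.0817 0.0827 0.0838]
green [ 298  200   47   43 1515] [321.  220.9] [ 0.6118 -0.1845  0.0893] zrange [0.085  0.0897 0.0908]
red [  0 265   7  27  98] [  1.8 280.9] [0.5183 0.0104 0.0832] zrange [0.0815 0.083  0.0853]
red [ 117  282   53   46 1824] [143.3 304.3] [ 0.5327 -0.0879  0.0956] zrange [0.0915 0.0965 0.0982]
```

View pics/w3.png

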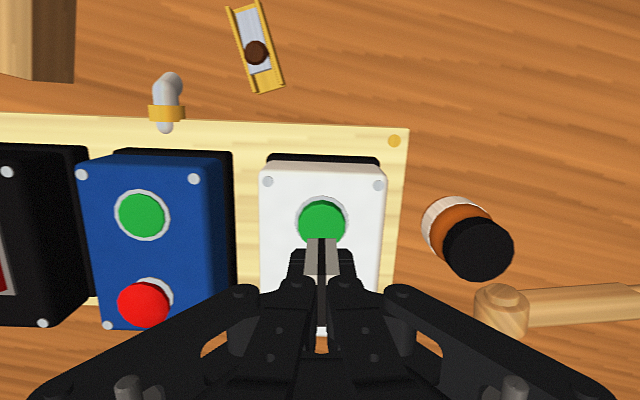

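Blue START at (141,215) is in at 82.7 mm and its red STOP at (143,304) is out at 96.5 mm. White START lies under the tip, so I'll press it. The jar at (465,240) is clear of the fingers.

>>> {"fn": "step_arm", "kwargs": {"rows": [[0, 0, 0, 0, 0, 20, 1], [0, 0, 0, 0, 0, 16, 1], [0, 0, 0, 0, 0, 4, 1], [0, 0, 0, 0, 0, 2, 1], [0, 0, 0, 0, 0, 2, 1]]}}

```text
time_s: 7.0
tcp_pos: [0.6102, -0.183, 0.0887]
ee_rot: [-3.118, -0.382, -0.0]
force: [-1.8, 1.1, 2.7]
gripper_width: -0.0
```

>>> {"fn": "step_arm", "kwargs": {"rows": [[0, 0, 0, 0, 0, 2, 1], [0, 0, 0, 0, 0, 2, 1], [0, 0, 0, 0, 0, 1, 1], [0, 0, 0, 0, 0, 1, 1], [0, 0, 0, 0, 0, 0, 1]]}}

```text
time_s: 7.5
tcp_pos: [0.6103, -0.1841, 0.0831]
ee_rot: [3.118, 0.38, 0.001]
force: [-2.0, -0.1, 5.9]
gripper_width: -0.0001
```

>>> {"fn": "step_arm", "kwargs": {"rows": [[0, 0, 0, 0, 0, -20, 1], [0, 0, 0, 0, 0, -30, 1], [0, 0, 0, 0, 0, -40, 1], [0, 0, 0, -30, -20, -30, 1], [0, 0, 0, -30, -30, -20, 1]]}}

```text
time_s: 8.0
tcp_pos: [0.5403, -0.1507, 0.2242]
ee_rot: [3.118, 0.377, 0.005]
force: [0.0, 0.2, 1.0]
gripper_width: 0.0
```

>>> {"fn": "step_arm", "kwargs": {"rows": [[0, 0, 0, -40, -30, 0, 1], [0, 0, 0, -40, -20, 0, 1], [0, 0, 0, 0, 0, 0, 1], [0, 0, 0, 0, 0, 0, 1]]}}

```text
time_s: 8.4
tcp_pos: [0.4501, -0.1208, 0.2231]
ee_rot: [3.117, 0.38, 0.002]
force: [0.6, -0.3, -0.2]
gripper_width: 0.0002
```

```bash
python3 look.py w4
python3 - <<'E'
from h import *
grab('scene','sc4'); 
im,d,P=world('w4')
_,_,P0=world('sc0');i0,_,_=world('sc0');i1,_,P1=world('sc4')
m=(P1[...,0]>.4)&(P1[...,2]<.1)&(P0[...,2]<.1); df=np.abs(P1[...,2]-P0[...,2])*m
print('changed px',[(u,v) for v,u in np.argwhere(df>.006)][::10])
E
```

```text
[ 0.45006412 -0.12076486  0.22307615] [ 0.58648231 -0.25737556 -0.17828482]
green [288   0  36  27 814] [305.6  11.3] [ 0.5822 -0.0762  0.0828] zrange [0.0815 0.0828 0.084 ]
green [ 432    0   37   34 1018] [450.   14.7] [ 0.6068 -0.1861  0.0828] zrange [0.0816 0.0828 0.0841]
red [ 139    2   47   77 2942] [162.6  41.2] [0.534  0.0283 0.0847] zrange [0.0812 0.0837 0.0903]
red [ 283   62   41   44 1348] [303.   83.5] [ 0.5294 -0.087   0.0962] zrange [0.0933 0.0966 0.0985]
red [ 424   69   41   43 1328] [444.2  89.8] [ 0.5515 -0.1961  0.0963] zrange [0.0932 0.0967 0.0986]
changed px [(np.int64(631), np.int64(170)), (np.int64(317), np.int64(175)), (np.int64(263), np.int64(176)), (np.int64(315), np.int64(176)), (np.int64(326), np.int64(176)), (np.int64(269), np.int64(177)), (np.int64(321), np.int64(177)), (np.int64(263), np.int64(178)), (np.int64(314), np.int64(178)), (np.int64(267), np.int64(179)), (np.int64(181), np.int64(180)), (np.int64(272), np.int64(180)), (np.int64(263), np.int64(181)), (np.int64(240), np.int64(182)), (np.int64(267), np.int64(183)), (np.int64(213), np.int64(184)),
[... 6517 characters left out ...]
np.int64(48), np.int64(398)), (np.int64(104), np.int64(398)), (np.int64(195), np.int64(398)), (np.int64(239), np.int64(398)), (np.int64(296), np.int64(398)), (np.int64(334), np.int64(398)), (np.int64(378), np.int64(398)), (np.int64(435), np.int64(398)), (np.int64(472), np.int64(398)), (np.int64(545), np.int64(398)), (np.int64(601), np.int64(398)), (np.int64(31), np.int64(399)), (np.int64(117), np.int64(399)), (np.int64(168), np.int64(399)), (np.int64(222), np.int64(399)), (np.int64(269), np.int64(399)), (np.int64(347), np.int64(399)), (np.int64(408), np.int64(399)), (np.int64(496), np.int64(399)), (np.int64(542), np.int64(399)), (np.int64(574), np.int64(399)), (np.int64(609), np.int64(399))]
```

View pics/w4.png

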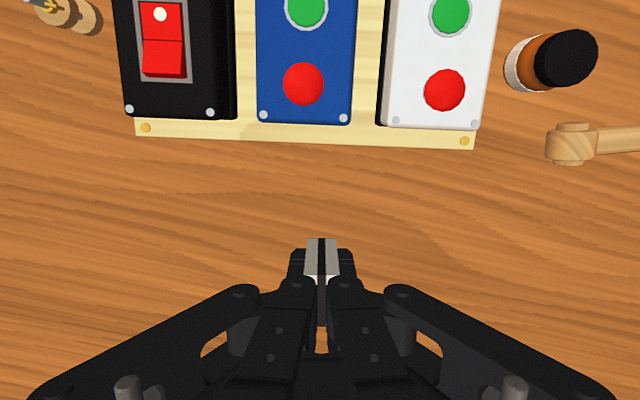

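View pics/sc4.png

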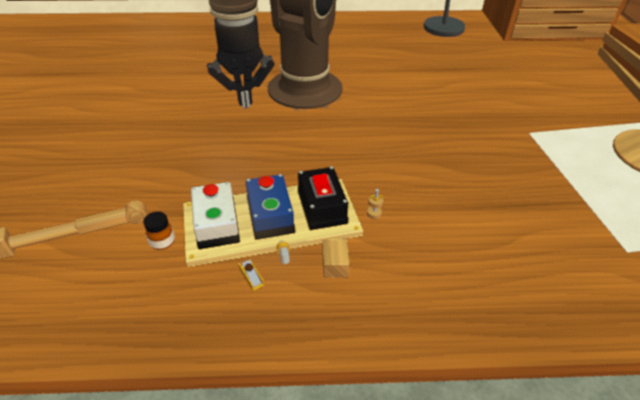

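Everything is as asked. Both greens are in at 82.8 mm, at (305,11) and (450,15) in the wrist view. Both reds are out at 96.6 mm, and the rocker's dot end is down. In the scene view the block (336,258), plane (251,275), spool (375,205) and jar (158,230) are where they started. The arm is clear, so I'll hand in.

```bash
python3 -c "
from h import *
print(order.close_job())"
```

```text
the job is handed in; nothing more can be done
None
```

The sanding station is started. With the fingers shut, I pressed the far, dotted end of the red rocker first, then the blue box's green button, then the white box's green button. I handed the job in at about 8.5 s of the 42 s allowed, with the arm clear of everything.

- **Switches:** the last camera check, after the hand was away, showed both green buttons in at 83 mm and both red buttons driven out to 97 mm. The rocker's ON half lay level at 83 mm when checked just after its press, and the last picture still showed its dot end down.
- **Forces:** the highest pressing force I saw reported was about 9 N.
- **Loose things:** by eye, the block, plane, spool clamp and jar are where they were before and after.
- **Disagreements:** the cameras differed from each other by up to 7 mm, most of it in x. I averaged the top and scene views and confirmed with the wrist camera before pressing. My before-and-after depth comparison also flagged many points along the near edge of the scene picture, far from the loose things, and I took those as noise.

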